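# Steady the rocking cup stand with its corner shim

## Task

The steel cup stand on the low shelf rocks because one of its four rubber feet has gone soft: push down with a fingertip on the black caps at its corners, one at a time, to find the corner that gives. Then press the orange shim lever at that corner, and no other, all the way down flat, and push firmly (about 10 N) on that corner's cap once more to check that it no longer gives. Only touch and press: lift nothing, do not shove the stand along, and leave the cup on it and the things around it standing as they are.

Things in the scene. Friction and masses are not known exactly. Their poses are not given: they have to be found in the camera images.
- riser: Low shelf fixed on the counter: bamboo deck 360 (its x, front to back) x 470 mm (y), its top 70 mm above the counter, on steel wire legs. The stand is on it. Origin: on the counter under the deck's centre.
- stand: Loose steel plate, 180 (its x) x 240 (y) x 12 mm, 3.4 kg, on four like rubber feet, each under a bolt cap. Origin: centre of its underside, 14 mm above the riser deck when level; x points away from the robot (within 12 deg), y left. One foot, any of the four, is soft: about 5 N on its cap sinks that corner 3.5 mm and it springs back; the others give under 1 mm.
- cap_front_left: Black round bolt cap fixed on the plate's front left corner (front = near the robot), 30 mm across, 5 mm high: the place to press. Origin: centre of its underside, on the plate's top, -65 mm x, +95 mm y from the plate's centre; 26 mm above the deck when level, 22.5 mm when the soft corner is pressed right down.
- cap_front_right: Black round bolt cap fixed on the plate's front right corner (front = near the robot), 30 mm across, 5 mm high: the place to press. Origin: centre of its underside, on the plate's top, -65 mm x, -95 mm y from the plate's centre; 26 mm above the deck when level, 22.5 mm when the soft corner is pressed right down.
- cap_back_left: Black round bolt cap fixed on the plate's back left corner (front = near the robot), 30 mm across, 5 mm high: the place to press. Origin: centre of its underside, on the plate's top, +65 mm x, +95 mm y from the plate's centre; 26 mm above the deck when level, 22.5 mm when the soft corner is pressed right down.
- cap_back_right: Black round bolt cap fixed on the plate's back right corner (front = near the robot), 30 mm across, 5 mm high: the place to press. Origin: centre of its underside, on the plate's top, +65 mm x, -95 mm y from the plate's centre; 26 mm above the deck when level, 22.5 mm when the soft corner is pressed right down.
- shim_front_left (a joint): Orange front left shim lever: 0 raised (tip up 43 deg, 75 mm above the deck), 0.75 rad flat at its stop. Smooth bar 67 x 18 mm, end 26 mm wide, hinged on the plate's side 39 mm outboard (plate y) of the cap, pointing outboard; the tip starts 48 mm from the hinge. Stiff: 5 to 15 N; stays where left. Flat, its cam stands on the deck and locks, carrying the corner.
- shim_front_right (a joint): Orange front right shim lever: 0 raised (tip up 43 deg, 75 mm above the deck), 0.75 rad flat at its stop. Smooth bar 67 x 18 mm, end 26 mm wide, hinged on the plate's side 39 mm outboard (plate y) of the cap, pointing outboard; the tip starts 48 mm from the hinge. Stiff: 5 to 15 N; stays where left. Flat, its cam stands on the deck and locks, carrying the corner.
- shim_back_left (a joint): Orange back left shim lever: 0 raised (tip up 43 deg, 75 mm above the deck), 0.75 rad flat at its stop. Smooth bar 67 x 18 mm, end 26 mm wide, hinged on the plate's side 39 mm outboard (plate y) of the cap, pointing outboard; the tip starts 48 mm from the hinge. Stiff: 5 to 15 N; stays where left. Flat, its cam stands on the deck and locks, carrying the corner.
- shim_back_right (a joint): Orange back right shim lever: 0 raised (tip up 43 deg, 75 mm above the deck), 0.75 rad flat at its stop. Smooth bar 67 x 18 mm, end 26 mm wide, hinged on the plate's side 39 mm outboard (plate y) of the cap, pointing outboard; the tip starts 48 mm from the hinge. Stiff: 5 to 15 N; stays where left. Flat, its cam stands on the deck and locks, carrying the corner.
- press_front_left (a point): Point fixed to the plate: where the top face of the front left shim lever will be once flat, 40 mm outboard of its hinge, 32 mm above the deck. A straight push down here, starting 90 mm or more above the deck, meets the raised bar near its end, about 70 mm above the deck, and takes it flat.
- press_front_right (a point): Point fixed to the plate: where the top face of the front right shim lever will be once flat, 40 mm outboard of its hinge, 32 mm above the deck. A straight push down here, starting 90 mm or more above the deck, meets the raised bar near its end, about 70 mm above the deck, and takes it flat.
- press_back_left (a point): Point fixed to the plate: where the top face of the back left shim lever will be once flat, 40 mm outboard of its hinge, 32 mm above the deck. A straight push down here, starting 90 mm or more above the deck, meets the raised bar near its end, about 70 mm above the deck, and takes it flat.
- press_back_right (a point): Point fixed to the plate: where the top face of the back right shim lever will be once flat, 40 mm outboard of its hinge, 32 mm above the deck. A straight push down here, starting 90 mm or more above the deck, meets the raised bar near its end, about 70 mm above the deck, and takes it flat.
- portion_cup: Small white cup, 57 mm across, 26 mm high, loose, standing on the middle of the stand. Origin at the centre of its underside. To be left standing there.
- clip: Pink binder clip, 40 x 28 x 17 mm, loose on the riser's deck in front of the stand; origin at the centre of its underside. Bystander.
- sip_lid: Black round lid, 94 mm across, 19 mm high, loose on the counter to the left of the riser; origin at the centre of its underside. Bystander.
- milk_jar: White jar with a red top, 70 mm across, 102 mm high, loose on the counter to the left of the riser; origin at the centre of its underside. Bystander.

How it is judged:
By the outcome, as a careful person would: the job done as asked, in the order asked, and still so for the second after the job is handed in, with the robot touching nothing.
It also fails if it takes over 64 s, if anything falls off the work surface, if the arm or the gripper's body presses on something with over 40 N, if the wrist force passes 120 N, or if a joint passes its speed limit or range.

## Robot

A 6-joint arm with a two-finger parallel gripper is mounted at the origin on a cart in front of the work surface, level with it; the furniture and walls round the work are solid. World frame = base frame: x ahead of the robot, y to its left, z up, the work surface at z = 0. Lengths are in m, angles in rad, forces in N, time in s.
With the tool pointing down it reaches from about 0.25 to 0.8 m from the base axis. Payload 8.5 kg.
Tool frame: the origin (TCP) lies on the centre line of the jaws, within the pads' length; the fingertips stand 22 mm ahead of it and the grasp point (between the pads) lies 3 mm ahead of it; z points along the fingers, y is the line along which they close (so a half turn about z gives the same grasp; the last joint's range is limited). The gripper opens to 85 mm and grips with 20 to 120 N. Pads are 22 mm wide; open, the fingers measure 114 mm over their backs; the gripper's body (76 mm by 85 mm) begins 54 mm behind the grasp point. The pads swing forward as they close: fully open they stand 13 mm farther back than shut.
Start: joints at [1.219, 0.238, -0.013, 1.319, 0, 1.571], TCP at [0.181, 0.493, 0.253] pointing down, gripper open.
Joint ranges: [-2.66, 2.66], [-1.03, 1.9], [-1.14, 1.46], [-1.82, 2.27], [-1.45, 1.34], [-3.14, 3.14]. Speed limits (rad/s): [2.22, 2.22, 2.79, 3.14, 3.14, 3.14].

## Interface

Orientations are given as a unit quaternion [x, y, z, w].
In Python, from station import get_obs, imaging, robot gives the robot as it stands.
- The arm moves only by the shell command python3 -m jog 'ROWS'. ROWS is text: rows parted by semicolons, each of 7 numbers parted by spaces: the shift along the tool's x, y, z each as a share of 0.15 m, from -1 to 1, then the turn, a rotation vector about the tool's x, y, z each as a share of 0.5 rad, from -1 to 1, then the opening, from 0 (shut) to 1 (fully open). In form: dx dy dz ax ay az jaw; .... A call has 1 to 10 rows; each row is the pose to reach, as a shift and turn from the pose commanded when the call began, along the tool's axes at that moment; what a row does not reach only later rows make up. A row lasts 1/8 s, in which the tool goes at most 62.5 mm and 10.7 degrees, less where a joint would pass 70% of its speed; a pose out of reach is approached as far as the arm can. A call with a number of a shift or a turn outside -1 to 1 is refused whole. A call with a gripper value outside its range is refused whole. The fingers move at their own pace and stop on an object; the grip force is fixed at half the most. Time passes only in rows, so rows that repeat a pose let the fingers close. It gives the time, the measured TCP pose, the force, the opening and the grip force at its end, in the units of the state.
- get_obs(): the state, without advancing time (a new reading comes with each control period).
- imaging.read_camera(name): name is "scene" or "side" or "wrist"; returns the picture (480x640x3 uint8, blue, green, red); there is no depth.
- imaging.camera_model(name): a dict with "fx", "fy", "cx", "cy" (pixels), "dist_coeffs" ([k1, k2, p1, p2, k3] as OpenCV has them; the pictures are not rectified), "eye" and "attitude" of the camera in the world. Camera axes: x right, y down, z forward; pixel columns grow to the right and rows downward; lengths in m; the calibration is good to about 2 mm. A picture is of the moment at which its call begins: read the wrist's pose just before it. camera_model takes no time and is no camera call; for the wrist camera it gives the pose at the moment of the call.
- robot.sign_off(): hands the job in; it is judged then, once.
Trained networks look in the newest picture that a camera, given by its name, has taken for a name from the list of things; names that differ only in an ending like _2 or _b are one class to them, and where a whole thing is asked for, a point or a joint stands for the part that bears it (a point fixed in the world has none). Each returns a list of dicts, best first, with "conf" (0 to 1); they miss things now and then, are a little off and sometimes report something else, mostly with a low value. They report only what shows in the picture. A call takes as long as a camera call.
- imaging.regions_of(target, camera): "pixels" (480x640 bool, what is visible of it) and "box" ([left, top, right, bottom] in pixels, round what is visible of it).
The state is a dict: "time": time; "joint_pos": joint angles; "dq": joint speeds; "effort": joint torques, N m; "tool_pos": TCP position; "tcp_rot": TCP orientation; "ft_force": force on the tool from outside, world axes, zero at the start; "wrist_torque": the same for the moment, N m; "opening": finger opening in m; "grasp_force": force on a finger pad.
Only numpy, scipy, OpenCV 4.12 (cv2) and the standard library are available. Lean on these libraries where they do the work, as an engineer would, in place of code of your own. Each camera call takes 0.05 s, during which the arm holds its last target. There are 200 camera calls.

## Working session

There is one attempt and no reset: what is moved stays moved. The work goes in short steps, Python scripts to look and compute and a shell command to move; the robot and the scene stay as the last step left them, time stands still between calls to the robot, and variables do not carry over. Pictures are saved under pics/ and viewed, at most 10 in all, crops included, and the job is handed in when it is done.

```bash
mkdir -p pics; ls
python3 - <<'E'
from station import get_obs, imaging, robot
import cv2,numpy as np
o=get_obs();print(o)
for c in("scene","side"):
    m=imaging.camera_model(c);print(c,m)
    cv2.imwrite(f"pics/{c}0.png",imaging.read_camera(c))
E
```

```text
pics
{'time': 0.0, 'joint_pos': array([ 1.21905568e+00,  2.38769425e-01, -1.42628607e-02,  1.31921895e+00,
        2.14435086e-05,  1.57079697e+00]), 'dq': array([-0.00072872, -0.00082156, -0.0021799 , -0.00031282, -0.00178073,
       -0.00111316]), 'effort': array([ 1.57044789e-03, -5.38780832e+01,  3.46441197e+01,  1.83938735e-02,
        9.87457497e-05,  6.70868289e-06]), 'tool_pos': array([0.18073691, 0.49248573, 0.25268022]), 'tcp_rot': array([ 1.74965382e-01,  9.84574317e-01, -7.14357231e-04, -1.37835264e-04]), 'ft_force': array([ 0.35545038,  0.47548452, -0.08907605]), 'wrist_torque': array([-0.01532727,  0.05185025, -0.06668372]), 'grasp_force': 0.0, 'opening': 0.08534591176309754}
scene {'fx': 494.19138896534844, 'fy': 494.19138896534844, 'cx': 312.54266593099686, 'cy': 240.38742920238943, 'dist_coeffs': array([-0.02137109,  0.        ,  0.        ,  0.        ,  0.        ]), 'eye': array([ 0.11141874, -0.55742012,  0.66038912]), 'attitude': array([ 0.85854608, -0.24970144,  0.12996152, -0.42855317])}
side {'fx': 532.465431588508, 'fy': 532.465431588508, 'cx': 318.42064074317557, 'cy': 239.82409132454606, 'dist_coeffs': array([0.01157749, 0.        , 0.        , 0.        , 0.        ]), 'eye': array([0.39712745, 1.04486183, 0.4771099 ]), 'attitude': array([-0.04841124,  0.82957342, -0.55430183,  0.04705069])}
```

View pics/scene0.png

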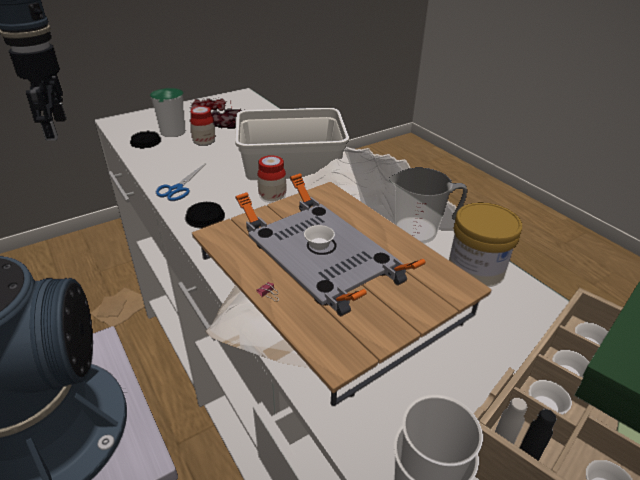

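View pics/side0.png

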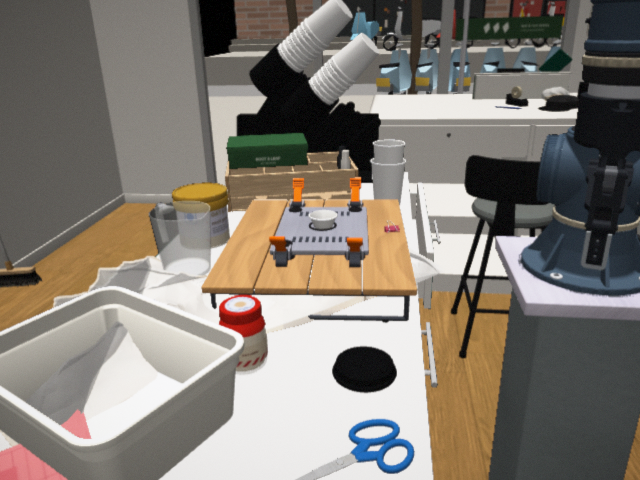

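The scene picture shows the caps at about FL (265,233), BL (319,212), FR (325,287), BR (388,261). The levers are raised on both sides, the cup is in the middle and the clip is in front.

```bash
cat > h.py <<'E'
from station import get_obs, imaging, robot
import cv2,numpy as np
from scipy.spatial.transform import Rotation as R
def ray(c,uv,z,m=None):
    m=m or imaging.camera_model(c)
    K=np.array([[m['fx'],0,m['cx']],[0,m['fy'],m['cy']],[0,0,1]])
    p=cv2.undistortPoints(np.array([[uv]],float),K,m['dist_coeffs'])[0,0]
    d=R.from_quat(m['attitude']).apply([*p,1]); return m['eye']+d*(z-m['eye'][2])/d[2]
E
python3 - <<'E'
from h import *
N=["front_left","front_right","back_left","back_right"]
L=np.array([[-65,95],[-65,-95],[65,95],[65,-95]])/1e3
for c in("scene","side"):
    imaging.read_camera(c)
    P=[]
    for n in N:
        r=imaging.regions_of("cap_"+n,c)
        for q in r[:4]:
            v,u=np.nonzero(q['pixels']); print(c,n,round(q['conf'],2),u.mean().round(1),v.mean().round(1),len(u),q['box'],ray(c,(u.mean(),v.mean()),.0995).round(4))
E
```

```text
scene front_left 0.47 264.9 232.8 118 [257.8, 234.0, 274.8, 239.2] [0.456  0.1404 0.0995]
scene front_left 0.18 346.3 293.4 23113 [191.7, 180.8, 490.9, 403.1] [ 0.489  -0.0822  0.0995]
scene front_right 0.62 324.3 285.8 170 [314.8, 281.8, 336.8, 291.2] [ 0.4685 -0.0472  0.0995]
scene back_right 0.53 381.0 257.9 129 [374.2, 253.5, 389.3, 265.8] [ 0.5975 -0.0394  0.0995]
side front_right 0.38 354.6 208.7 61 [344.6, 204.7, 361.4, 214.2] [ 0.4731 -0.0425  0.0995]
```

```bash
cat >> h.py <<'E'
FL=np.array([.456,.1404]);FR=np.array([.4685,-.0472]);BR=np.array([.5975,-.0394])
L=np.array([[-65,95],[-65,-95],[65,-95]])/1e3
W=np.array([FL,FR,BR]);l=L-L.mean(0);w=W-W.mean(0)
yaw=np.arctan2((l[:,0]*w[:,1]-l[:,1]*w[:,0]).sum(),(l*w).sum())
M=np.array([[np.cos(yaw),-np.sin(yaw)],[np.sin(yaw),np.cos(yaw)]]);C=W.mean(0)-M@L.mean(0)
def pt(x,y): return C+M@[x,y]
def plan(xy,z):
    o=get_obs();r=R.from_quat(o['tcp_rot']);d=np.array([*xy,z])-o['tool_pos']
    # goal: tool z down, tool y along plate x
    ty=np.array([*M[:,0],0]);tz=np.array([0,0,-1.]);G=R.from_matrix(np.c_[np.cross(ty,tz),ty,tz])
    print('pos',o['tool_pos'].round(4),'shift/0.15',(r.inv().apply(d)/.15).round(3),'turn/0.5',((r.inv()*G).as_rotvec()/.5).round(3),'f',o['ft_force'].round(2),o['time'])
E
python3 - <<'E'
from h import *
print(np.degrees(yaw),C,[pt(a,b).round(4) for a in(-.065,.065) for b in (.095,-.095)])
plan(pt(-.065,.095),.2)
E
```

```text
3.7607811683809778 [0.5268763  0.05095294] [array([0.4558, 0.1415]), array([ 0.4682, -0.0481]), array([0.5855, 0.15  ]), array([ 0.598 , -0.0396])]
pos [0.1809 0.4928 0.2533] shift/0.15 [-2.527 -1.567  0.355] turn/0.5 [-0.     0.     2.307] f [-0.42  0.48  1.1 ] 0.6
```

```bash
python3 -m jog '-0.4 -0.25 0 0 0 0.35 0; -0.8 -0.5 0 0 0 0.7 0; -1 -0.62 0 0 0 1 0; -1 -0.62 0 0 0 1 0'; python3 -c "
from h import *
plan(pt(-.065,.095),.2)"
```

```text
time: 1.1
tool_pos: [0.2913, 0.3515, 0.2536]
tcp_rot: [0.416, 0.909, 0.0, 0.0]
ft_force: [-0.4, 0.3, 0.4]
opening: 0.0123
grasp_force: 0.0
pos [0.2913 0.3515 0.2536] shift/0.15 [-1.776 -0.086  0.358] turn/0.5 [1.000e-03 1.000e-03 1.294e+00] f [-0.39  0.27  0.38] 1.1
```

```bash
python3 -c "
from h import *
plan(pt(-.065,.095),.2)"
```

```text
pos [0.2913 0.3515 0.2536] shift/0.15 [-1.776 -0.086  0.358] turn/0.5 [1.000e-03 1.000e-03 1.294e+00] f [-0.39  0.27  0.38] 1.1
```

```bash
python3 -m jog '-0.4 0 0 0 0 0.35 0; -0.8 0 0 0 0 0.7 0; -1 -0.05 0 0 0 1 0; -1 -0.05 0 0 0 1 0'; python3 -c "
from h import *
plan(pt(-.065,.095),.2)"
```

```text
time: 1.6
tool_pos: [0.3835, 0.2351, 0.2533]
tcp_rot: [0.627, 0.779, -0.0, 0.0]
ft_force: [-0.3, 1.6, 0.5]
opening: 0.0001
grasp_force: 0.0
pos [0.3835 0.2351 0.2533] shift/0.15 [-0.713  0.337  0.355] turn/0.5 [-0.     0.     0.301] f [-0.29  1.58  0.5 ] 1.6
```

```bash
python3 -m jog '-0.35 0.17 0 0 0 0.3 0; -0.713 0.337 0.2 0 0 0.3 0; -0.713 0.337 0.4 0 0 0.3 0; -0.713 0.337 0.4 0 0 0.3 0; -0.713 0.337 0.4 0 0 0.3 0'
python3 - <<'E'
from h import *
plan(pt(-.065,.095),.123)
cv2.imwrite("pics/w1.png",imaging.read_camera("wrist"));cv2.imwrite("pics/s1.png",imaging.read_camera("scene"))
E
```

```text
time: 2.22
tool_pos: [0.4554, 0.1439, 0.1942]
tcp_rot: [0.681, 0.732, 0.0, 0.0]
ft_force: [-0.5, 0.4, 0.2]
opening: -0.0001
grasp_force: 0.0
pos [0.4554 0.1439 0.1942] shift/0.15 [-0.016  0.001  0.475] turn/0.5 [ 0.001 -0.001  0.012] f [-0.47  0.42  0.17] 2.225
```

View pics/w1.png

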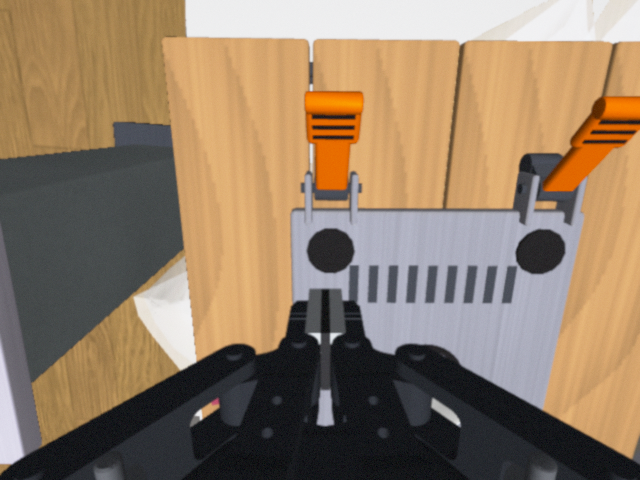

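The wrist view shows cap FL at (330,250) and cap BL at (541,251), both clear. I'll check the cap positions from it.

```bash
python3 -c "
from h import *
m=imaging.camera_model('wrist')
for p in[(330.5,250.5),(541,251)]:print(ray('wrist',p,.101,m))
print(pt(-.065,.095),pt(.065,.095))"
```

```text
[0.45879013 0.14531206 0.101     ]
[0.58674288 0.15413771 0.101     ]
[0.45578513 0.14148496] [0.58550519 0.15001178]
```

```bash
python3 -m jog '0 0.012 0.2 0 0 0 0; 0 0.012 0.35 0 0 0 0; 0 0.012 0.44 0 0 0 0; 0 0.012 0.44 0 0 0 0; 0 0.012 0.44 0 0 0 0'; python3 -m jog '0 0 0.01 0 0 0 0;0 0 0.02 0 0 0 0; 0 0 0.02 0 0 0 0'; python3 -m jog '0 0 0.01 0 0 0 0;0 0 0.01 0 0 0 0; 0 0 0.01 0 0 0 0'
```

```text
time: 2.95
tool_pos: [0.4577, 0.143, 0.1282]
tcp_rot: [0.682, 0.731, 0.001, 0.0]
ft_force: [-0.4, -0.4, -0.4]
opening: 0.0003
grasp_force: 0.0
time: 3.32
tool_pos: [0.4572, 0.1427, 0.1243]
tcp_rot: [0.682, 0.731, -0.0, 0.0]
ft_force: [0.7, 0.1, 0.7]
opening: 0.0
grasp_force: 0.0
time: 3.7
tool_pos: [0.4573, 0.1427, 0.1229]
tcp_rot: [0.682, 0.731, 0.0, 0.0]
ft_force: [0.6, -0.1, 1.3]
opening: -0.0002
grasp_force: 0.8
```

```bash
for i in 1 2 3; do python3 -m jog '0 0 0.007 0 0 0 0; 0 0 0.007 0 0 0 0' | egrep 'pos|force'; done
```

```text
tool_pos: [0.4574, 0.1427, 0.1227]
ft_force: [-2.9, -1.2, 11.8]
grasp_force: 6.3
tool_pos: [0.4574, 0.1428, 0.1225]
ft_force: [-6.3, -1.5, 23.4]
grasp_force: 11.6
tool_pos: [0.4574, 0.1428, 0.1223]
ft_force: [-9.6, -2.9, 33.8]
grasp_force: 16.9
```

FL is stiff, so it isn't the soft one. Next is BL, reached along plate x.

```bash
python3 -m jog '0 0 -0.13 0 0 0 0; 0 0 -0.26 0 0 0 0; 0 0.4 -0.26 0 0 0 0; 0 0.8 -0.26 0 0 0 0; 0 0.867 -0.2 0 0 0 0;0 0.867 -0.04 0 0 0 0;0 0.867 0.03 0 0 0 0;0 0.867 0.03 0 0 0 0' | egrep 'pos|ft_force|time'; python3 -c "
from h import *
plan(pt(.065,.095)+.0017,.123)"
```

```text
time: 5.45
tool_pos: [0.5867, 0.1516, 0.1193]
ft_force: [-10.0, -4.7, 36.8]
pos [0.5867 0.1516 0.1193] shift/0.15 [ 0.001  0.003 -0.024] turn/0.5 [ 0.007 -0.     0.007] f [-10.03  -4.68  36.75] 5.45
```

I pressed deeper than I meant to, because I got the sign of that last dz wrong. Even so, BL sits about 3 mm lower, which suggests it's the soft corner. I'll back off gradually to see the force curve.

```bash
for i in 1 2 3 4; do python3 -m jog '0 0 -0.012 0 0 0 0; 0 0 -0.012 0 0 0 0' | egrep 'pos|ft_force'; done
```

```text
tool_pos: [0.5867, 0.1516, 0.1195]
ft_force: [-4.7, -2.7, 23.1]
tool_pos: [0.5866, 0.1516, 0.1198]
ft_force: [-1.2, -0.7, 10.9]
tool_pos: [0.5865, 0.1515, 0.1205]
ft_force: [0.3, -1.2, 3.0]
tool_pos: [0.5865, 0.1516, 0.1221]
ft_force: [-1.0, -0.9, 1.7]
```

BL is soft: it takes about 3 N at 0.1205 and bottoms out near 0.1198. Next I'll move over the BL lever's press point and push it down.

```bash
python3 -m jog '0 0 -0.25 0 0 0 0; 0 0 -0.5 0 0 0 0; 0.27 0 -0.5 0 0 0 0; 0.527 0 -0.5 0 0 0 0; 0.527 0 -0.5 0 0 0 0; 0.527 0 -0.5 0 0 0 0'| egrep 'pos|ft_force'
python3 - <<'E'
from h import *
plan(pt(.065,.174)+.0017,.124)
cv2.imwrite("pics/side1.png",cv2.resize(imaging.read_camera("side")[130:330,180:480],None,fx=2.6,fy=2.6))
E
```

```text
tool_pos: [0.5812, 0.2304, 0.1968]
ft_force: [0.2, -0.0, 0.5]
pos [0.5812 0.2304 0.1968] shift/0.15 [0.001 0.006 0.485] turn/0.5 [-0.002  0.001  0.008] f [ 0.18 -0.04  0.51] 7.2
```

View pics/side1.png

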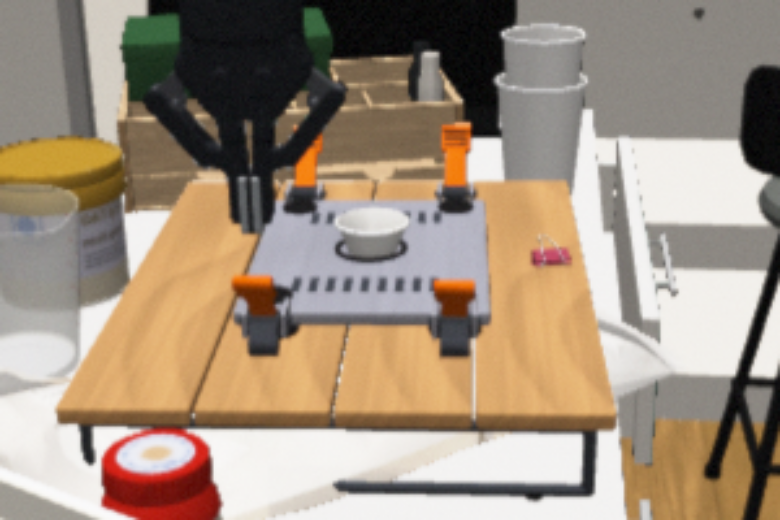

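The picture shows the fingertip at (250,225), above and in line with the BL lever at (262,290). The cup and clip are standing. Now pressing down.

```bash
python3 -m jog '0 0 0.1 0 0 0 0; 0 0 0.2 0 0 0 0; 0 0 0.25 0 0 0 0; 0 0 0.3 0 0 0 0; 0 0 0.34 0 0 0 0; 0 0 0.38 0 0 0 0; 0 0 0.42 0 0 0 0;0 0 0.46 0 0 0 0; 0 0 0.49 0 0 0 0;0 0 0.49 0 0 0 0'| egrep 'pos|force'; for i in 1 2; do python3 -m jog '0 0 0.008 0 0 0 0;0 0 0.008 0 0 0 0'| egrep 'pos|ft_force'; done
```

```text
tool_pos: [0.5822, 0.2315, 0.1244]
ft_force: [-0.4, 2.5, 7.6]
grasp_force: 3.6
tool_pos: [0.5822, 0.2315, 0.1237]
ft_force: [-1.1, 4.2, 11.8]
tool_pos: [0.5823, 0.2316, 0.1235]
ft_force: [-3.5, 3.7, 19.2]
```

```bash
python3 -m jog '0 0 0.012 0 0 0 0;0 0 0.012 0 0 0 0; 0 0 0.012 0 0 0 0'| egrep 'pos|ft_force'; python3 -m jog '0 0 -0.2 0 0 0 0; 0 0 -0.45 0 0 0 0; -0.27 0 -0.45 0 0 0 0; -0.54 0.01 -0.45 0 0 0 0; -0.54 0.01 -0.3 0 0 0 0; -0.54 0.01 -0.15 0 0 0 0; -0.54 0.01 -0.08 0 0 0 0; -0.54 0.01 -0.08 0 0 0 0'| egrep 'pos|ft_force'
python3 - <<'E'
from h import *
plan(pt(.065,.095)+.0017,.123)
cv2.imwrite("pics/side2.png",cv2.resize(imaging.read_camera("side")[130:330,180:480],None,fx=2.6,fy=2.6))
E
```

```text
tool_pos: [0.5823, 0.2317, 0.1233]
ft_force: [-8.3, 2.2, 32.1]
tool_pos: [0.588, 0.1496, 0.1307]
ft_force: [-0.2, -0.1, 0.4]
pos [0.588  0.1496 0.1307] shift/0.15 [ 0.014 -0.004  0.051] turn/0.5 [-0.004  0.001  0.007] f [-0.25 -0.11  0.44] 10.375
```

View pics/side2.png

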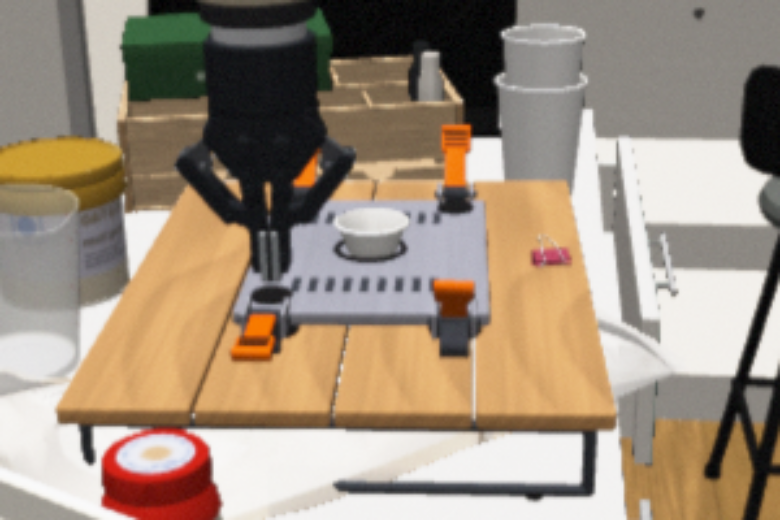

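The BL lever, at (255,338), is flat. The others are still raised, and the cup hasn't moved. Next is the check push on the BL cap.

```bash
python3 -m jog '0.01 0 0.03 0 0 0 0; 0.01 0 0.05 0 0 0 0; 0.01 0 0.05 0 0 0 0'| egrep 'pos|ft_force'; for i in 1 2; do python3 -m jog '0 0 0.007 0 0 0 0;0 0 0.007 0 0 0 0'| egrep 'pos|ft_force'; done
```

```text
tool_pos: [0.5883, 0.1514, 0.1241]
ft_force: [0.1, -0.2, 0.5]
tool_pos: [0.5885, 0.1513, 0.1231]
ft_force: [0.3, -0.6, 0.3]
tool_pos: [0.5885, 0.1513, 0.123]
ft_force: [-1.9, -0.2, 8.1]
```

```bash
python3 -m jog '0 0 0.005 0 0 0 0;0 0 0.005 0 0 0 0;0 0 0.005 0 0 0 0;0 0 0.005 0 0 0 0'| egrep 'pos|ft_force'; python3 -m jog '0 0 -0.2 0 0 0 0; 0 0 -0.5 0 0 0 0; 0 0 -0.8 0 0 0 0; 0 0 -0.8 0 0 0 0; 0 0 -0.8 0 0 0 0'| egrep 'pos|ft_force|time'
python3 - <<'E'
from h import *
cv2.imwrite("pics/s3.png",imaging.read_camera("scene"))
E
```

```text
tool_pos: [0.5886, 0.1514, 0.123]
ft_force: [-4.2, -0.6, 13.0]
time: 12.42
tool_pos: [0.5883, 0.1513, 0.2409]
ft_force: [0.4, -0.7, 0.2]
```

View pics/s3.png

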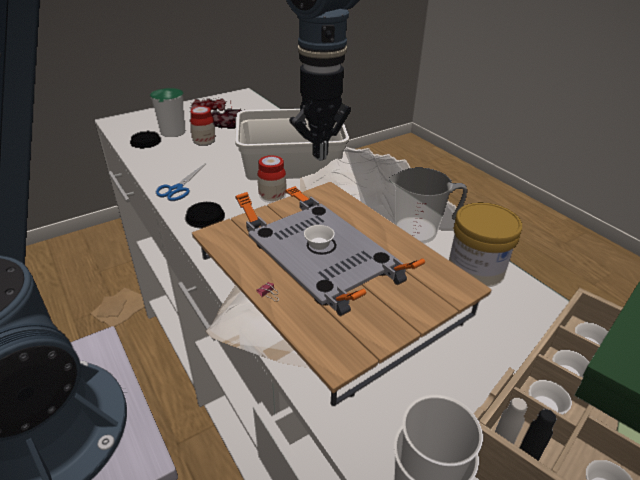

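The scene shows the BL lever flat at (300,196), with the cup at (319,237) and everything else where it started. The corner held at 0.123 under 13 N.

```bash
python3 -c "
from station import robot
print(robot.sign_off())"
```

```text
the job is handed in; nothing more can be done
None
```

The back left corner was the soft one: I pressed its shim lever flat, the cap then held without giving under a 13 N check push, and the job is handed in (only the front left and back left caps were probed, the back left taking about 37 N at one point when I pressed deeper than intended).

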